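# Fit the food chopper's lid over its interlock pin

## Robot

A 6-joint arm with a two-finger parallel gripper is mounted at the origin on the work surface. World frame = base frame: x ahead of the robot, y to its left, z up, the work surface at z = 0. Lengths are in m, angles in rad, forces in N, time in s.
With the tool pointing down it reaches from about 0.25 to 0.725 m from the base axis. Payload 9.7 kg.
Tool frame: the origin (TCP) lies between the finger pads; the fingertips stand 14 mm ahead of it and the grasp point (between the pads) lies 5 mm behind it; z points along the fingers, y is the direction in which the jaws open and shut (so a half turn about z gives the same grasp; the last joint's range is limited). The gripper opens to 85 mm and grips with 20 to 120 N. Pads are 22 mm wide; open, the fingers measure 114 mm over their backs; the gripper's body (76 mm by 85 mm) begins 54 mm behind the grasp point. The pads swing forward as they close: fully open they stand 13 mm farther back than shut.
Start: joints at [1.229, 0.087, 0.176, 1.66, 0, 1.571], TCP at [0.184, 0.518, 0.245] pointing down, gripper open.
Joint ranges: [-3.13, 3.13], [-0.85, 1.81], [-1.15, 1.24], [-2.2, 2.28], [-1.44, 1.52], [-3.14, 3.14]. Speed limits (rad/s): [2.22, 2.22, 2.57, 3.14, 3.14, 3.14].

## Interface

Orientations are given as a unit quaternion [x, y, z, w].
In Python, from workcell import r gives the robot as it stands.
- The arm moves only by the tool step_arm, never from a script. Its argument "motion" is text: rows parted by semicolons, each of 5 numbers parted by spaces: the shift along the tool's x, y, z in m, then the turn about the tool's z in rad, then the closure, from 0 (fully open) to 1 (shut). A call has 1 to 5 rows; each row is the pose to reach, as a shift and turn from the pose commanded when the call began, along the tool's axes at that moment; what a row does not reach only later rows make up. A row lasts 1/8 s, in which the tool goes at most 62.5 mm and 10.7 degrees, less where a joint would pass 70% of its speed; a pose out of reach is approached as far as the arm can. A call with a gripper value outside its range is refused whole. The fingers move at their own pace and stop on an object; the grip force is fixed at half the most. Time passes only in rows, so rows that repeat a pose let the fingers close. It gives the time, the measured TCP pose, the force and the opening at its end, in the units of the state.
- r.sense(): the state, without advancing time (a new reading comes with each control period).
- r.capture(name): name is "scene" or "top"; returns (picture, depth): 384x512x3 uint8, red, green, blue; 384x512 float32, m along the optical axis (not along the pixel's ray), 0 where there is no reading.
- r.camera_info(name): a dict with "K" (3x3 intrinsics, pixels), "world_to_cam" (4x4, takes a point from world to camera coordinates). Camera axes: x right, y up, looking along -z (the intrinsics and any distortion apply to the point x, -y, -z); pixel columns grow to the right and rows downward; lengths in m; the calibration is good to about 2 mm. A picture is of the moment at which its call begins. camera_info takes no time and is no camera call.
- r.finish_job(): hands the job in, once; it reports no verdict.
The state is a dict: "t": time; "q": joint angles; "dq": joint speeds; "tau": joint torques, N m; "tcp_pos": TCP position; "orientation": TCP orientation; "force": force on the tool from outside, world axes, zero at the start; "ft_torque": the same for the moment, N m; "gripper_width": opening from 0.0 (shut) to 1.0 (fully open).
Only numpy, scipy, OpenCV 4.12 (cv2) and the standard library are available. Lean on these libraries where they do the work, as an engineer would, in place of code of your own. Each camera call takes 0.05 s, during which the arm holds its last target.

## Task

Close the food chopper on the break-room table: with a fingertip against the tab on its lid, turn the lid clockwise (seen from above) until the notch in its rim stands over the pin at the rim of the bowl, then press the lid straight down until it is fully home, without forcing it. Do not pinch the tab between the fingers and do not lift the lid, leave the tumbler, bottle and jar where they stand, and finish with the hand clear.

Things in the scene. Friction and masses are not known exactly. Their poses are not given: they have to be found in the camera images.
- chopper: food chopper, fixed to the table: grey plastic base 160 mm wide, steel bowl 132 mm across with a black rubber rim, flat white lid on top. Origin: underside centre, on the lid's vertical axis, on the table; z up. Its +x axis points from the lid's axis towards the pin, which stands on a grey ear 22 mm wide beside the bowl. The bowl's rim (seat of the lid) is 105 mm above the table. It does not move when pushed
- pin (a point): the steel interlock pin, a flat upright key 8 mm wide, fixed on the chopper. This point is on top of its inner step, which the notch must take in, 60 mm from the lid's axis and 115 mm above the table. The inner step reaches from 55 to 68 mm from the axis (half hidden by the lid until the notch is there); behind it, 68 to 78 mm from the axis, the pin rises to 121 mm above the table and is always in view
- lid_centre (a point): centre of the top of the round boss in the middle of the lid (boss 26 mm across, 5 mm above the lid's flat top), on the lid's axis; 128 mm above the table while the lid is up, 118 mm when it is home. A good place to press
- notch (a point): the notch in the lid's rim: 16 mm wide, 12 mm deep, cut right through the lid. The point lies at the lid's flat top, in the middle of the notch, 59 mm from the axis. The lid is 130 mm across and 8 mm thick; its flat top is 123 mm above the table while up, 113 mm when home. There are 4 mm to spare on either side of the pin, that is 0.067 rad either way
- tab (a point): top middle of the turning tab, an upright radial rib on the lid that points to the notch; 34 mm from the axis. The tab reaches from 18 to 50 mm from the axis, is 14 mm thick and 18 mm high over the lid's flat top, with a 6 mm thick web in the middle that is 22 mm over it. Turning takes about 0.05 N m (1.5 N on the tab); the lid stays where it is left
- tab_left: cheek plate that forms the tab's counter-clockwise side (seen from above): 32 mm along the radius, 4 mm thick, 18 mm high; origin at its foot, on the lid's flat top. Pushing here turns the lid clockwise
- tab_right: the same cheek plate on the tab's clockwise side; pushing here turns the lid counter-clockwise
- lid_turn (a joint): turn of the lid, rad, counter-clockwise from above positive: the angle from the pin to the notch about the lid's axis; 0 when the notch is centred on the pin. It starts between 0.7 and 2.0 and can turn within +-2.6
- lid_press (a joint): height of the lid, m, positive downwards: 0 up as at the start, 0.010 fully home on the bowl's rim; negative when lifted. A stiff seal holds the lid where it is left: it takes about 3 to 6 N to press it down once the notch is over the pin; elsewhere the pin blocks it
- tumbler: steel tumbler, 72 mm across, 105 mm high, loose; origin at its underside centre
- bottle: capped clear bottle, 60 mm across, 165 mm high, loose; origin at its underside centre
- jar: brown glass jar with a steel cap, 64 mm across, 75 mm high, loose; origin at its underside centre

How it is judged:
At the end, for the whole second after the job is handed in: The lid is down at least 8.5 mm of its 10 mm, with the notch around the pin (within 0.1 rad and 7 mm), and the tumbler, bottle and jar are within 30 mm of where they stood (value of joint lid_press above 0.0085 m and value of joint lid_turn between -0.1 and 0.1 rad and horizontal distance between notch and pin below 0.007 m and distance of each of tumbler, bottle, jar from where it was at the start of the episode below 0.03 m); the robot touches nothing.
It fails at once if the lid is lifted more than 5 mm (value of joint lid_press below -0.005 m).
It fails at once if the tab is pinched: both its sides pressed by the fingers at once (contact force between the fingers and tab_left above 1 N and contact force between the fingers and tab_right above 1 N).
It fails at once if the chopper is forced: pressed by the arm with more than 60 N (contact force between the arm and chopper above 60 N).
It fails at once if a bystander is moved or lifted more than 30 mm (distance of any of tumbler, bottle, jar from where it was at the start of the episode above 0.03 m).
It also fails if it takes over 48 s, if anything falls off the work surface, if the arm or the gripper's body presses on something with over 40 N, if the wrist force passes 120 N, or if a joint passes its speed limit or range.

## Working session

There is one attempt and no reset: what is moved stays moved. The work goes in short steps, Python scripts to look and compute and a tool call to move; the robot and the scene stay as the last step left them, time stands still between calls to the robot, and variables do not carry over. Pictures are saved under pics/ and viewed, and the job is handed in when it is done.

Besides the shell and the picture viewer there is one more tool, called in YAML: its name, and indented under it one key for each argument. step_arm: Moves the arm, as the interface text tells. Its arguments: {"type":"object","properties":{"motion":{"type":"string"}},"required":["motion"]}

```bash
mkdir -p pics; ls; python3 - <<'E'
from workcell import r
import cv2,numpy as np
s=r.sense();print(s)
for n in("scene","top"):
    p,d=r.capture(n);np.savez(f"{n}0.npz",p=p,d=d);cv2.imwrite(f"pics/{n}0.png",cv2.resize(p[:,:,::-1],(800,600)))
    i=r.camera_info(n);print(n,i)
E
```

```text
pics
{'t': 0.0, 'q': array([ 1.22898829e+00,  8.74598184e-02,  1.75130868e-01,  1.65981087e+00,
       -1.01003599e-05,  1.57076268e+00]), 'dq': array([ 0.001564  ,  0.00120974, -0.00050864, -0.00024112, -0.00018679,
        0.00133872]), 'tau': array([ 3.47617126e-03, -5.20392931e+01,  4.64799750e+01,  1.64512015e-02,
        1.61510720e-04,  4.92988647e-06]), 'tcp_pos': array([0.18428517, 0.51797789, 0.24458153]), 'orientation': array([ 1.70056643e-01,  9.85434060e-01, -6.62815616e-04, -1.09280398e-04]), 'force': array([-0.53506771,  0.09326348,  0.20945326]), 'ft_torque': array([ 0.01811092, -0.03020537, -0.01359492]), 'gripper_width': 1.0019115464471997}
scene {'K': array([[386.23522833,   0.        , 253.71028459],
       [  0.        , 386.23522833, 187.18098376],
       [  0.        ,   0.        ,   1.        ]]), 'world_to_cam': array([[-0.27302825,  0.9619833 , -0.00661118,  0.10541518],
       [-0.71181486, -0.19739349,  0.67405891,  0.38420205],
       [ 0.64712841,  0.18874306,  0.73864801, -1.38490613],
       [ 0.        ,  0.        ,  0.        ,  1.        ]])}
top {'K': array([[484.06031957,   0.        , 256.87396087],
       [  0.        , 484.06031957, 184.35773475],
       [  0.        ,   0.        ,   1.        ]]), 'world_to_cam': array([[-0.01741111, -0.99927878, -0.03374585,  0.07883793],
       [ 0.98393072, -0.02312261,  0.17704709, -0.60490379],
       [-0.1776997 , -0.03012099,  0.98362368, -1.04266493],
       [ 0.        ,  0.        ,  0.        ,  1.        ]])}
```

View pics/scene0.png

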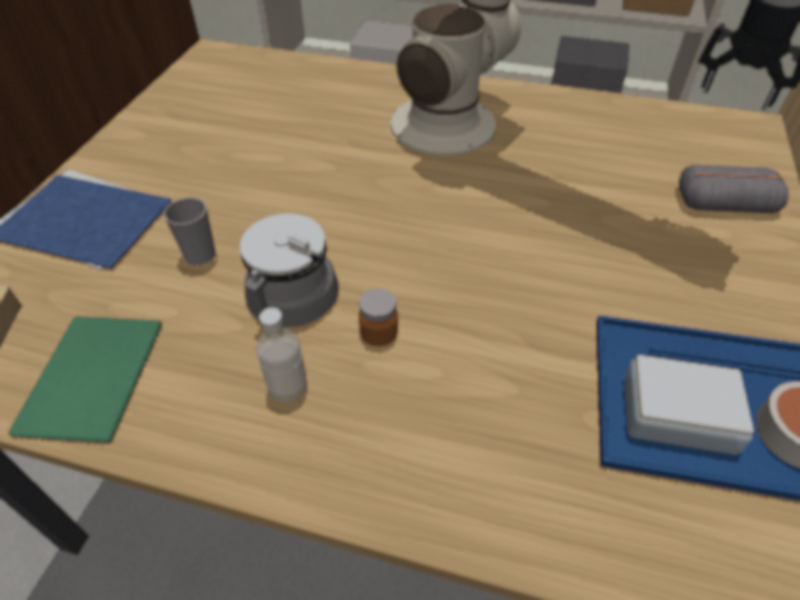

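View pics/top0.png

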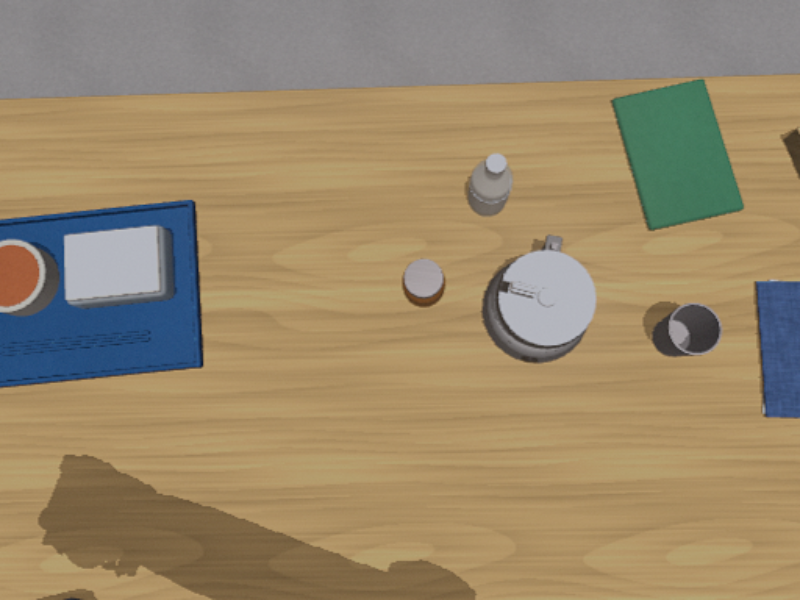

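The top view shows the lid centred near (546,298), with the pin at (554,242) and the notch at (506,287). The bottle is at (490,180), the jar at (424,282) and the tumbler at (690,330). I'll measure with the depth data next.

```bash
cat > h.py <<'E'
import numpy as np,cv2
from workcell import r
def cloud(n,d):
    i=r.camera_info(n);K=i["K"];T=np.linalg.inv(i["world_to_cam"])
    v,u=np.mgrid[:d.shape[0],:d.shape[1]]
    P=np.stack([(u-K[0,2])/K[0,0]*d,-(v-K[1,2])/K[1,1]*d,-d,np.ones_like(d)],-1)
    return (P@T.T)[...,:3]
def pix(n,p):
    i=r.camera_info(n);c=i["world_to_cam"]@np.r_[p,1];K=i["K"]
    return np.array([K[0,2]+K[0,0]*c[0]/-c[2],K[1,2]-K[1,1]*c[1]/-c[2]])
def unpix(n,u,v,z):
    i=r.camera_info(n);K=i["K"];T=np.linalg.inv(i["world_to_cam"])
    dr=T[:3,:3]@np.array([(u-K[0,2])/K[0,0],-(v-K[1,2])/K[1,1],-1]);o=T[:3,3]
    return o+dr*(z-o[2])/dr[2]
E
python3 - <<'E'
from h import *
z=np.load("top0.npz");p,d=z["p"],z["d"];C=cloud("top",d)
s=.64
roi=(slice(140,240),slice(300,400))
c=C[roi];m=(abs(c[...,2]-.123)<.006)
print(np.median(c[...,2][m]),m.sum())
# white lid mask
hsv=cv2.cvtColor(p,cv2.COLOR_RGB2HSV)[roi]
w=((hsv[...,1]<40)&(hsv[...,2]>150)).astype(np.uint8)
n,l,st,ce=cv2.connectedComponentsWithStats(w);k=1+st[1:,4].argmax()
cs,_=cv2.findContours((l==k).astype(np.uint8),0,2)
ct=max(cs,key=cv2.contourArea)[:,0]+[300,140]
W=np.array([unpix("top",u,v,.123) for u,v in ct])
# robust circle fit
from scipy.optimize import least_squares
f=least_squares(lambda a:np.hypot(W[:,0]-a[0],W[:,1]-a[1])-a[2],[W[:,0].mean(),W[:,1].mean(),.065],loss='soft_l1',f_scale=.001)
print("lid",f.x,np.abs(f.fun).mean())
for nm,(u,v,zz) in dict(pin=(554.5,240,.121),notch=(506,287,.123),tabend=(512,288,.141),boss=(546,298,.128),jar=(424,275,.075),bottle=(496,163,.165),tumb=(695,329,.105)).items():
    q=unpix("top",u*s,v*s,zz);e=q-[f.x[0],f.x[1],0];print(nm,q,np.hypot(*e[:2]),np.arctan2(e[1],e[0]))
cv2.imwrite("pics/crop0.png",cv2.resize(p[140:240,300:400,::-1],(600,600),interpolation=cv2.INTER_CUBIC))
z=np.load("scene0.npz");cv2.imwrite("pics/crop1.png",cv2.resize(z["p"][125:215,145:225,::-1],(533,600),interpolation=cv2.INTER_CUBIC))
h=C[120:260,260:480];
E
```

```text
0.12360179336302801 2783
lid [ 0.57790675 -0.13227208  0.06420505] 0.0029283802803662484
pin [ 0.65646363 -0.14651319  0.121     ] 0.07983728266646242 -0.17933650971685758
notch [ 0.5922889  -0.07742615  0.123     ] 0.05670027617307678 1.314342254422414
tabend [ 0.58753267 -0.08334352  0.141     ] 0.04986644299425875 1.3765429773547235
boss [ 0.57514354 -0.12969667  0.128     ] 0.0037773126651280808 2.3913593295119133
jar [0.62102357 0.03319059 0.075     ] 0.1709881692355926 1.31588190846798
bottle [ 0.7536402  -0.06655767  0.165     ] 0.18761830245681502 0.3578442383584116
tumb [ 0.53176582 -0.33170572  0.105     ] 0.20470164310901232 -1.7981558120568453
```

View pics/crop0.png

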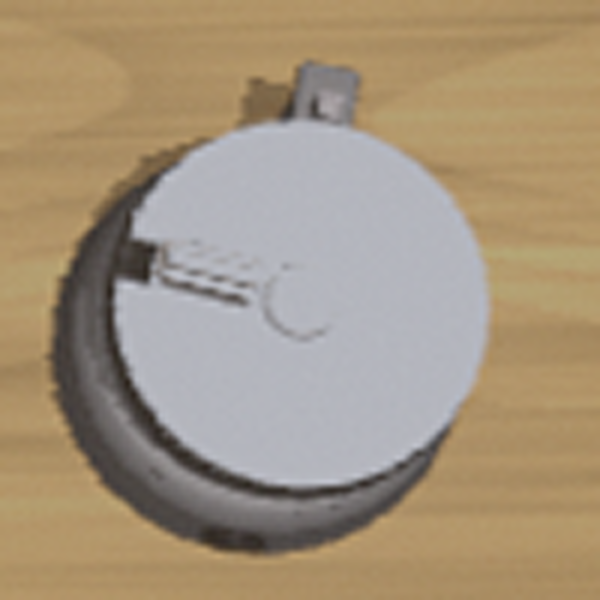

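View pics/crop1.png

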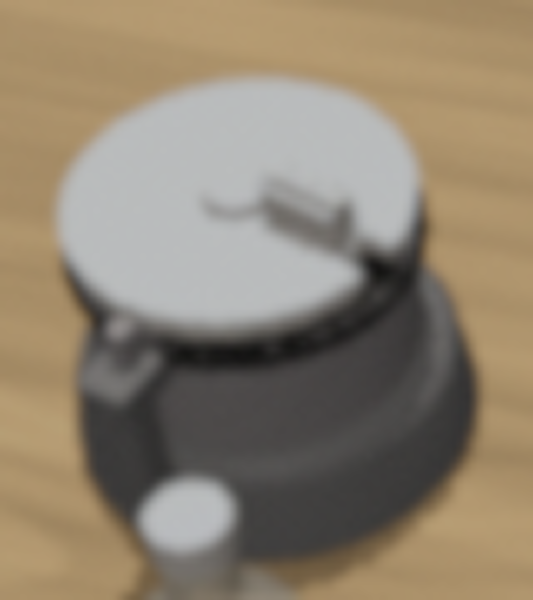

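```bash
python3 - <<'E'
from h import *
from scipy.optimize import least_squares
z=np.load("top0.npz");p,d=z["p"],z["d"];C=cloud("top",d)
c=C[140:240,300:400].reshape(-1,3)
m=abs(c[:,2]-.1235)<.004;L=c[m];print(np.c_[L.min(0),L.max(0)].T, (L.min(0)+L.max(0))/2)
# boundary by angular bins
c0=(L.min(0)+L.max(0))[:2]/2
for it in range(3):
    e=L[:,:2]-c0;a=np.arctan2(e[:,1],e[:,0]);rr=np.hypot(*e.T);b=((a+np.pi)/(2*np.pi)*48).astype(int).clip(0,47)
    B=np.array([L[b==k][rr[b==k].argmax(),:2] for k in range(48) if (b==k).any()])
    f=least_squares(lambda q:np.hypot(B[:,0]-q[0],B[:,1]-q[1])-q[2],[*c0,.065],loss='soft_l1',f_scale=.001);c0=f.x[:2]
print(f.x,np.abs(f.fun).mean())
T=c[(c[:,2]>.133)];print("tab pts",len(T),T.mean(0),T.max(0))
e=T.mean(0)[:2]-c0;print(np.hypot(*e),np.arctan2(e[1],e[0]))
for nm,(u,v,zz) in dict(pin=(331,103,.121),ear=(328,90,.105),notch=(136,261,.12),boss=(300,303,.128)).items():
    q=unpix("top",300+u/6-.4,140+v/6-.4,zz);e=q[:2]-c0;print(nm,q,np.hypot(*e),np.arctan2(e[1],e[0]))
# scene cross check
zs=np.load("scene0.npz");S=cloud("scene",zs["d"]).reshape(-1,3);k=(abs(S[:,2]-.1235)<.004)&(np.hypot(S[:,0]-c0[0],S[:,1]-c0[1])<.09)
Q=S[k];print("scene lid",(Q.min(0)+Q.max(0))/2,Q.max(0)-Q.min(0))
for nm,zlo,x,y in(("bottle",.155,.753,-.066),("jar",.065,.62,.033),("tumb",.09,.53,-.33)):
  for PC in (C.reshape(-1,3),S):
    k=(PC[:,2]>zlo)&(np.hypot(PC[:,0]-x,PC[:,1]-y)<.07);Q=PC[k]
    if len(Q):print(nm,(Q.min(0)+Q.max(0))/2,Q.max(0)-Q.min(0))
E
```

```text
[[ 0.51223569 -0.19504695  0.11950455]
 [ 0.65350084 -0.0659754   0.127482  ]] [ 0.58286826 -0.13051118  0.12349327]
[ 0.5775522  -0.13042225  0.06491164] 0.001120898265882787
tab pts 171 [ 0.52978149 -0.05586542  0.46190709] [0.59650322 0.03338802 1.13534682]
0.08854807954862606 2.1406264231475887
pin [ 0.64952021 -0.14590352  0.121     ] 0.07361429468676714 -0.21188427522668163
ear [ 0.65813412 -0.14790856  0.105     ] 0.0824573659788149 -0.21368737502780533
notch [ 0.59415456 -0.07448046  0.12      ] 0.058353431448597275 1.2822970010682628
boss [ 0.57645281 -0.13009752  0.128     ] 0.0011463505724064109 2.854385706268292
scene lid [ 0.58622315 -0.1297468   0.12349249] [0.14258047 0.13081393 0.00794115]
bottle [ 0.75378019 -0.06470216  0.1624395 ] [0.02768747 0.02696902 0.01476597]
bottle [ 0.7581018  -0.06452895  0.16214951] [0.02695367 0.02672985 0.01350365]
jar [0.61703418 0.03625344 0.07356589] [0.05506035 0.05394099 0.01577448]
jar [0.62127641 0.03644001 0.07275161] [0.05662931 0.05548458 0.01545399]
tumb [ 0.53292361 -0.33018417  0.1002373 ] [0.06974252 0.07196932 0.0204382 ]
tumb [ 0.53653982 -0.32998574  0.09932147] [0.07233064 0.07320177 0.01853497]
```

```bash
cat >> h.py <<'E'
from scipy.spatial.transform import Rotation as R
O=np.array([.578,-.1302])
def st():
    s=r.sense();M=R.from_quat(s["orientation"]).as_matrix();yaw=np.arctan2(M[1,0],M[0,0])
    print("t%.2f"%s["t"],"tcp",s["tcp_pos"].round(4),"yaw %.3f"%yaw,"F",s["force"].round(1),"T",s["ft_torque"].round(2),"w %.3f"%s["gripper_width"],"q",s["q"].round(2),"tilt",M[:,2].round(3))
    return s,M,yaw
def go(x,y,z,yaw):
    s,M,y0=st();sh=M.T@(np.array([x,y,z])-s["tcp_pos"]);t=-(yaw-y0);t=(t+np.pi)%(2*np.pi)-np.pi
    print("shift",sh.round(4),"turn %.3f"%t)
def tabpose(th,rad,off):
    return O+rad*np.array([np.cos(th),np.sin(th)])+off*np.array([-np.sin(th),np.cos(th)])
E
python3 -c "
from h import *
x,y=tabpose(1.28,.034,.036);print(x,y);go(x,y,.21,1.28)"
```

```text
0.5532597461570743 -0.08730571320341596
t0.10 tcp [0.1843 0.518  0.2447] yaw 2.800 F [ 0.5 -0.2 -0. ] T [ 0.    0.03 -0.02] w 1.003 q [1.23 0.09 0.18 1.66 0.   1.57] tilt [-0.    -0.001 -1.   ]
shift [-0.5505 -0.4466  0.0352] turn 1.520
```

step_arm:
  motion: "-0.2 -0.16 0.01 0.5 1; -0.2 -0.16 0.01 0.5 1; -0.2 -0.16 0.01 0.5 1; -0.2 -0.16 0.01 0.5 1; -0.2 -0.16 0.01 0.5 1"

```text
t: 0.72
tcp_pos: [0.3205, 0.2976, 0.2352]
orientation: [0.411, 0.912, -0.0, 0.0]
force: [-0.6, 0.1, 0.7]
gripper_width: 0.0
```

```bash
python3 -c "
from h import *
x,y=tabpose(1.28,.034,.036);go(x,y,.21,1.28)"
```

```text
t0.72 tcp [0.3205 0.2976 0.2352] yaw 2.295 F [-0.6  0.1  0.7] T [ 0.04 -0.05 -0.05] w 0.000 q [ 0.75 -0.18 -0.1   1.65 -0.    1.6 ] tilt [ 0. -0. -1.]
shift [-0.4425 -0.0807  0.0254] turn 1.015
```

step_arm:
  motion: "-0.4425 -0.081 0.015 -2.127 1; -0.4425 -0.081 0.015 -2.127 1; -0.4425 -0.081 0.015 -2.127 1; -0.4425 -0.081 0.015 -2.127 1; -0.4425 -0.081 0.015 -2.127 1"

```text
t: 1.35
tcp_pos: [0.4582, 0.0769, 0.2264]
orientation: [0.024, 1.0, 0.0, -0.0]
force: [0.5, -0.2, 1.2]
gripper_width: 0.005
```

```bash
python3 -c "
from h import *
x,y=tabpose(1.28,.034,.036);go(x,y,.21,1.28+np.pi)"
```

```text
t1.35 tcp [0.4582 0.0769 0.2264] yaw 3.094 F [ 0.5 -0.2  1.2] T [ 0.06 -0.03  0.05] w 0.005 q [ 0.17 -0.12 -0.07  1.63  0.    0.21] tilt [-0.  0. -1.]
shift [-0.1029 -0.1595  0.0163] turn -1.328
```

step_arm:
  motion: "-0.103 -0.16 0.016 -1.328 1; -0.103 -0.16 0.016 -1.328 1; -0.103 -0.16 0.016 -1.328 1; -0.103 -0.16 0.016 -1.328 1; -0.103 -0.16 0.016 -1.328 1"

```text
t: 1.98
tcp_pos: [0.5522, -0.0883, 0.2093]
orientation: [-0.412, 0.911, 0.001, -0.001]
force: [-0.2, -1.0, -0.4]
gripper_width: -0.002
```

```bash
python3 -c "
from h import *
x,y=tabpose(1.28,.034,.036);go(x,y,.19,1.28+np.pi)"
```

```text
t1.98 tcp [ 0.5522 -0.0883  0.2093] yaw -2.293 F [-0.2 -1.  -0.4] T [-0.03  0.04 -0.  ] w -0.002 q [-0.16  0.1   0.12  1.59  0.   -1.01] tilt [-0.002  0.    -1.   ]
shift [-0.0015 -0.0001  0.0193] turn -0.431
```

step_arm:
  motion: "-0.0015 0 0.03 -0.431 1; -0.0015 0 0.03 -0.431 1; -0.0015 0 0.03 -0.431 1; -0.0015 0 0.03 -0.431 1"

```text
t: 2.48
tcp_pos: [0.5528, -0.0858, 0.1802]
orientation: [-0.595, 0.804, 0.0, -0.0]
force: [0.4, -0.6, -0.1]
gripper_width: -0.003
```

```bash
python3 - <<'E'
from h import *
x,y=tabpose(1.28,.034,.036);go(x,y,.146,1.28+np.pi)
for n,(a,b,c,e) in dict(top=(120,240,280,400),scene=(85,215,120,250)).items():
    p,d=r.capture(n);np.savez(f"{n}1.npz",p=p,d=d);cv2.imwrite(f"pics/{n}1.png",cv2.resize(p[a:b,c:e,::-1],(600,600),interpolation=cv2.INTER_CUBIC))
C=cloud("scene",np.load("scene1.npz")["d"]).reshape(-1,3)
k=(np.hypot(C[:,0]-x,C[:,1]-y)<.03)&(C[:,2]>.128);Q=C[k];print(len(Q),np.sort(Q[:,2])[:10],Q.min(0),Q.max(0))
E
```

```text
t2.48 tcp [ 0.5528 -0.0858  0.1802] yaw -1.867 F [ 0.4 -0.6 -0.1] T [ 0.03  0.04 -0.  ] w -0.003 q [-0.15  0.1   0.06  1.54  0.   -1.43] tilt [-0.001  0.    -1.   ]
shift [ 0.0013 -0.0009  0.0342] turn -0.005
613 [0.16676137 0.16858448 0.17124878 0.17129952 0.17171285 0.17221112
 0.17336356 0.17358254 0.17409001 0.17480065] [ 0.53183901 -0.10616499  0.16676137] [ 0.58311597 -0.05776854  0.41199312]
```

View pics/top1.png

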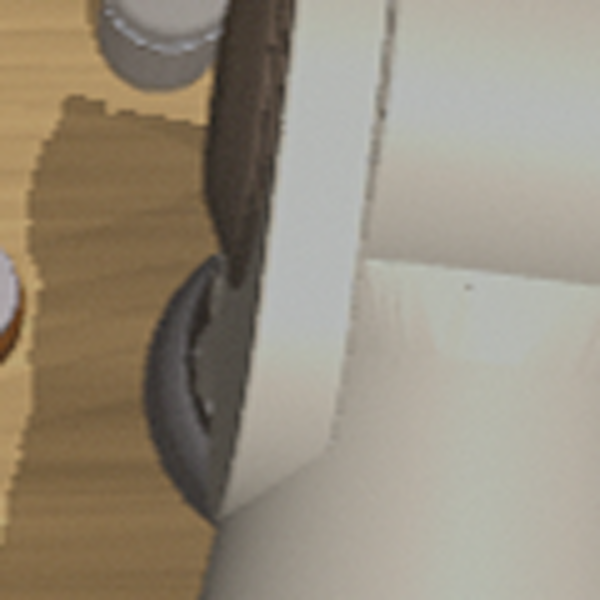

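View pics/scene1.png

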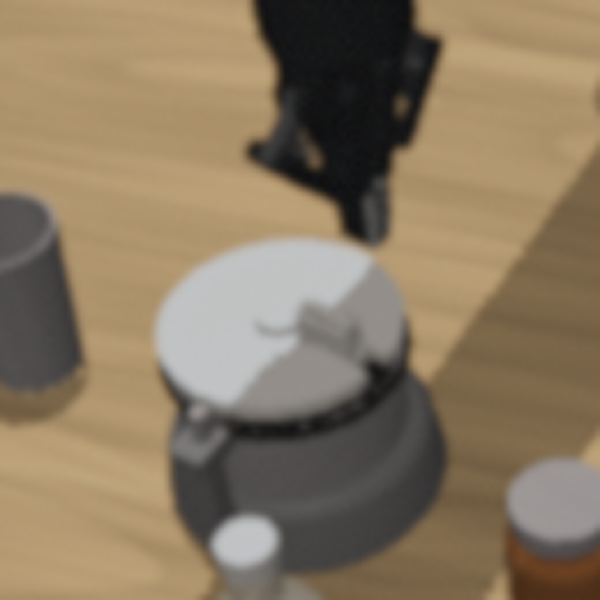

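The scene view shows the fingertip at (375,240), above and behind the tab at (330,330), so it is on the tab's counter-clockwise side. The depth data puts the fingertip 14 mm below the TCP. Lowering now.

step_arm:
  motion: "0.0013 -0.001 0.037 0 1; 0.0013 -0.001 0.037 0 1; 0.0013 -0.001 0.037 0 1; 0.0013 -0.001 0.037 0 1"

```text
t: 3.08
tcp_pos: [0.5538, -0.0881, 0.1451]
orientation: [-0.595, 0.804, -0.001, 0.001]
force: [-0.0, 0.4, 0.0]
gripper_width: 0.005
```

```bash
python3 - <<'E'
from h import *
x,y=tabpose(1.28,.034,.0215);go(x,y,.143,1.28+np.pi)
for n,(a,b,c,e) in dict(scene=(125,215,130,220)).items():
    p,d=r.capture(n);np.savez(f"{n}2.npz",p=p,d=d);cv2.imwrite(f"pics/{n}2.png",cv2.resize(p[a:b,c:e,::-1],(600,600),interpolation=cv2.INTER_CUBIC))
C=cloud("scene",np.load("scene2.npz")["d"]).reshape(-1,3)
E
```

```text
t3.08 tcp [ 0.5538 -0.0881  0.1451] yaw -1.867 F [-0.   0.4  0. ] T [-0.   -0.03 -0.01] w 0.005 q [-0.16  0.1  -0.01  1.47  0.   -1.43] tilt [ 0.002 -0.    -1.   ]
shift [-0.0007 -0.0138  0.0021] turn -0.005
```

View pics/scene2.png

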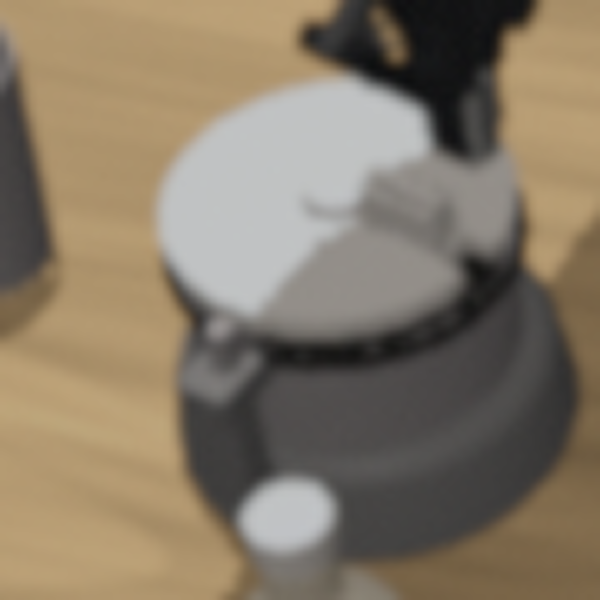

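```bash
cat >> h.py <<'E'
def arc(ths,rad=.034,off=.0215,z=.143):
    s,M,y0=st()
    for th in ths:
        x,y=tabpose(th,rad,off);sh=M.T@(np.array([x,y,z])-s["tcp_pos"]);t=-(th+np.pi-y0);t=(t+np.pi)%(2*np.pi)-np.pi
        print("%.4f %.4f %.4f %.3f 1;"%(*sh,t),end=" ")
    print()
E
python3 -c "
from h import *
arc([1.28,1.16,1.03,.9,.77])"
```

```text
t3.12 tcp [ 0.5537 -0.0881  0.145 ] yaw -1.867 F [ 0.2 -0.1 -0.1] T [0.04 0.03 0.06] w -0.004 q [-0.16  0.1  -0.01  1.47 -0.   -1.43] tilt [ 0.002 -0.    -1.   ]
-0.0007 -0.0138 0.0020 -0.005 1; -0.0031 -0.0180 0.0020 0.115 1; -0.0051 -0.0228 0.0020 0.245 1; -0.0064 -0.0279 0.0020 0.375 1; -0.0070 -0.0331 0.0020 0.505 1;
```

step_arm:
  motion: "-0.0007 -0.0138 0 0 1; -0.003 -0.018 0 0.115 1; -0.005 -0.023 0 0.245 1; -0.0064 -0.028 0 0.375 1; -0.007 -0.033 0 0.505 1"

```text
t: 3.75
tcp_pos: [0.5878, -0.091, 0.1441]
orientation: [-0.373, 0.928, 0.0, 0.0]
force: [-1.8, 1.1, 2.2]
gripper_width: -0.001
```

```bash
python3 - <<'E'
from h import *
arc([.65,.53,.41,.29,.17])
for n,(a,b,c,e) in dict(scene=(125,215,130,220)).items():
    p,d=r.capture(n);np.savez(f"{n}3.npz",p=p,d=d);cv2.imwrite(f"pics/{n}3.png",cv2.resize(p[a:b,c:e,::-1],(600,600),interpolation=cv2.INTER_CUBIC))
E
```

```text
t3.75 tcp [ 0.5878 -0.091   0.1441] yaw -2.376 F [-1.8  1.1  2.2] T [ 0.2   0.16 -0.  ] w -0.001 q [-0.15  0.18  0.08  1.47  0.   -0.92] tilt [ 0.001  0.    -1.   ]
-0.0020 -0.0040 0.0011 0.116 1; -0.0038 -0.0084 0.0011 0.236 1; -0.0051 -0.0131 0.0011 0.356 1; -0.0058 -0.0179 0.0011 0.476 1; -0.0060 -0.0227 0.0011 0.596 1;
```

View pics/scene3.png

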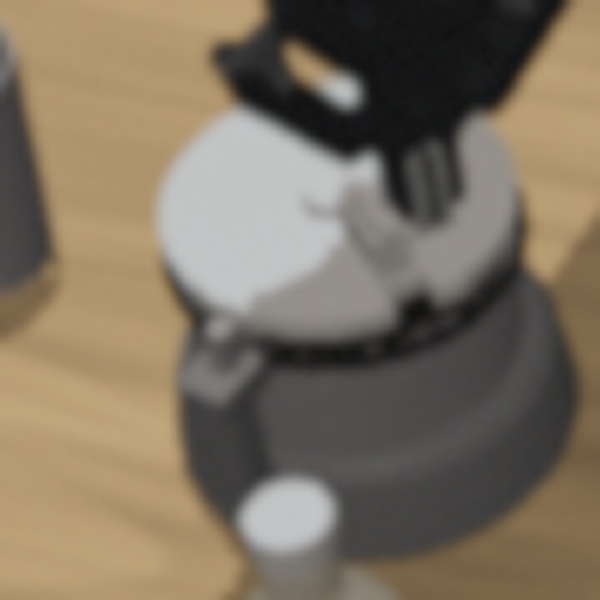

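The lid is turning with the finger, and the notch is now at (412,303) in the crop. I'll continue the arc.

step_arm:
  motion: "-0.002 -0.004 0 0.116 1; -0.0038 -0.0084 0 0.236 1; -0.005 -0.013 0 0.356 1; -0.0058 -0.018 0 0.476 1; -0.006 -0.0227 0 0.596 1"

```text
t: 4.42
tcp_pos: [0.6079, -0.103, 0.1439]
orientation: [-0.086, 0.996, 0.0, 0.001]
force: [0.8, 2.2, 0.9]
gripper_width: -0.0
```

```bash
python3 - <<'E'
from h import *
arc([.11,.05,.0,-.05,-.08,-.1,-.12])
for n,(a,b,c,e) in dict(scene=(125,215,130,220)).items():
    p,d=r.capture(n);np.savez(f"{n}4.npz",p=p,d=d);cv2.imwrite(f"pics/{n}4.png",cv2.resize(p[a:b,c:e,::-1],(600,600),interpolation=cv2.INTER_CUBIC))
def f(q):return ((q-[130,125])*600/90+3).round(0)
for th in (-.212,0.17,.1,.05):
  print(th,"notch",f(pix("scene",[*(O+.059*np.array([np.cos(th),np.sin(th)])),.123])),"pin",f(pix("scene",[*(O+.073*np.array([np.cos(th),np.sin(th)])),.121])))
E
```

```text
t4.42 tcp [ 0.6079 -0.103   0.1439] yaw -2.969 F [0.8 2.2 0.9] T [ 0.46 -0.18 -0.  ] w -0.000 q [-0.17  0.23  0.14  1.48  0.   -0.34] tilt [ 0.001  0.001 -1.   ]
-0.0011 -0.0023 0.0009 0.062 1; -0.0022 -0.0044 0.0009 0.122 1; -0.0030 -0.0063 0.0009 0.172 1; -0.0037 -0.0081 0.0009 0.222 1; -0.0041 -0.0093 0.0009 0.252 1; -0.0044 -0.0101 0.0009 0.272 1; -0.0046 -0.0108 0.0009 0.292 1; 
-0.212 notch [244. 296.] pin [221. 326.]
0.17 notch [302. 309.] pin [293. 342.]
0.1 notch [291. 308.] pin [279. 340.]
0.05 notch [283. 307.] pin [269. 339.]
```

View pics/scene4.png

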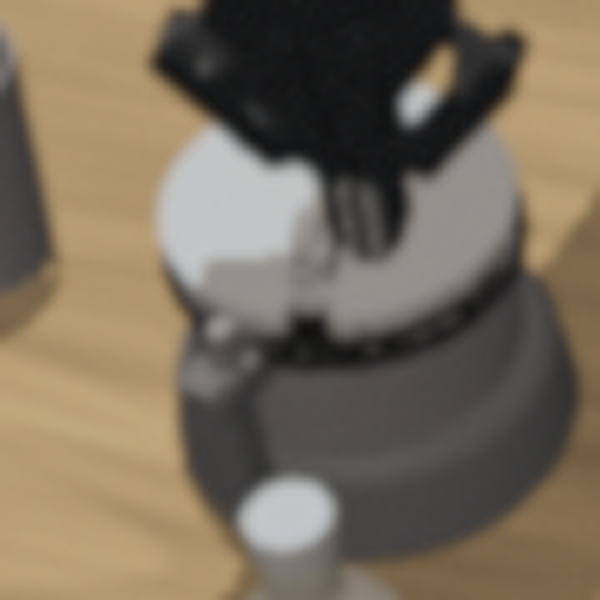

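step_arm:
  motion: "-0.0011 -0.0023 0 0.062 1; -0.0022 -0.0044 0 0.122 1; -0.003 -0.0063 0 0.172 1; -0.004 -0.009 0 0.25 1; -0.0045 -0.0105 0 0.285 1"

```text
t: 5.1
tcp_pos: [0.6138, -0.1127, 0.1438]
orientation: [0.055, 0.998, 0.0, 0.0]
force: [2.7, 1.8, 1.0]
gripper_width: -0.002
```

```bash
python3 - <<'E'
from h import *
arc([-.15,-.18,-.21,-.24])
for n,(a,b,c,e) in dict(scene=(155,195,140,190),top=(140,220,300,380)).items():
    p,d=r.capture(n);np.savez(f"{n}5.npz",p=p,d=d);cv2.imwrite(f"pics/{n}5.png",cv2.resize(p[a:b,c:e,::-1],(750,600),interpolation=cv2.INTER_CUBIC))
E
```

```text
t5.10 tcp [ 0.6138 -0.1127  0.1438] yaw 3.032 F [2.7 1.8 1. ] T [ 0.35 -0.36 -0.  ] w -0.002 q [-0.18  0.25  0.16  1.49  0.   -0.07] tilt [ 0.001  0.    -1.   ]
-0.0011 -0.0012 0.0008 0.040 1; -0.0017 -0.0022 0.0008 0.070 1; -0.0023 -0.0033 0.0008 0.100 1; -0.0028 -0.0044 0.0008 0.130 1;
```

View pics/scene5.png

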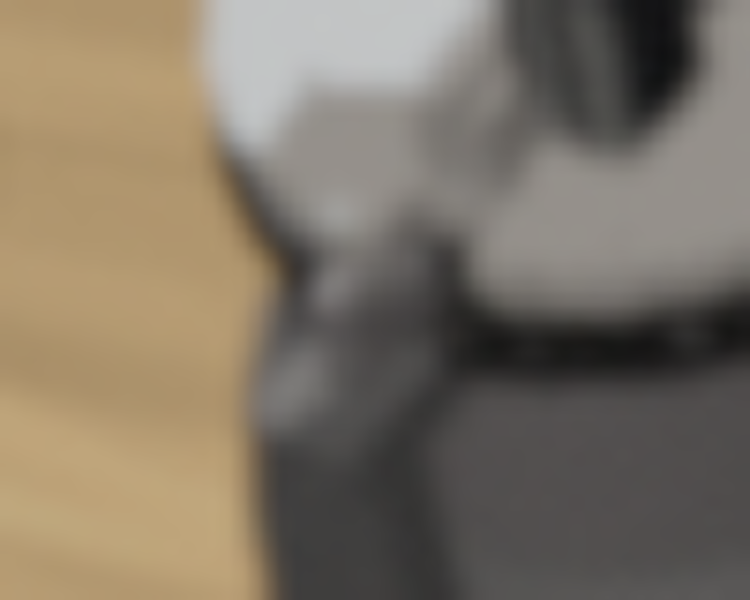

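View pics/top5.png

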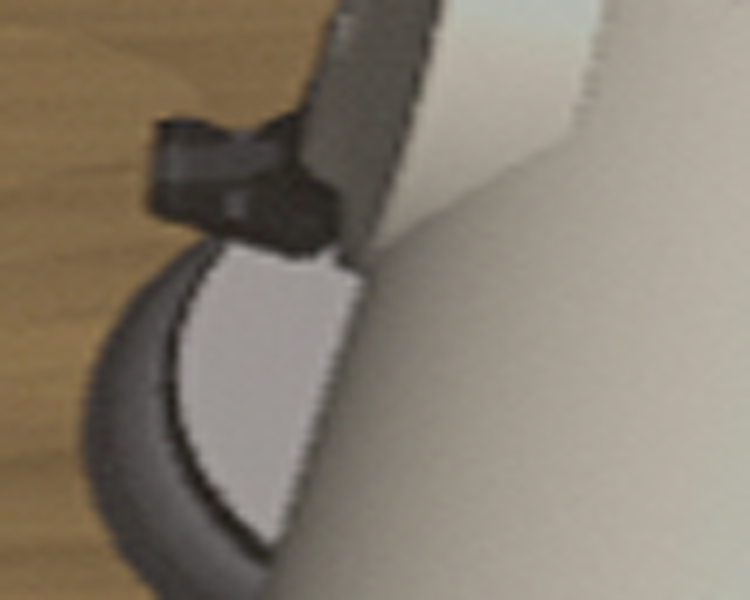

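The pin sits at the left of the notch, with a dark gap still on its right at (450,260). About 0.1 rad remains. I'll nudge part of that, then back off for a clear top view.

step_arm:
  motion: "-0.001 -0.0012 0 0.04 1; -0.0015 -0.0018 0 0.055 1; -0.0015 -0.0018 0 0.055 1; -0.0015 0.012 0 0.055 1; -0.0015 0.02 -0.01 0.055 1"

```text
t: 5.82
tcp_pos: [0.6163, -0.092, 0.153]
orientation: [0.083, 0.997, 0.0, -0.001]
force: [0.0, -0.2, 0.3]
gripper_width: 0.001
```

step_arm:
  motion: "0 0 -0.06 0 1; 0.06 0 -0.06 0 1; 0.12 0.06 -0.06 0 1; 0.15 0.12 -0.06 0 1; 0.15 0.16 -0.06 0 1"

```text
t: 6.45
tcp_pos: [0.4941, 0.0899, 0.2152]
orientation: [0.083, 0.997, 0.0, 0.001]
force: [2.0, 0.8, -0.0]
gripper_width: 0.001
```

```bash
python3 - <<'E'
from h import *
st()
for n,(a,b,c,e) in dict(scene=(155,195,140,190),top=(140,230,300,390)).items():
    p,d=r.capture(n);np.savez(f"{n}6.npz",p=p,d=d);cv2.imwrite(f"pics/{n}6.png",cv2.resize(p[a:b,c:e,::-1],(750 if n=="scene" else 600,600),interpolation=cv2.INTER_CUBIC))
E
```

```text
t6.45 tcp [0.4941 0.0899 0.2152] yaw 2.975 F [ 2.   0.8 -0. ] T [-0.02 -0.08 -0.  ] w 0.001 q [ 0.18 -0.04 -0.01  1.6  -0.    0.35] tilt [ 0.002  0.    -1.   ]
```

View pics/scene6.png

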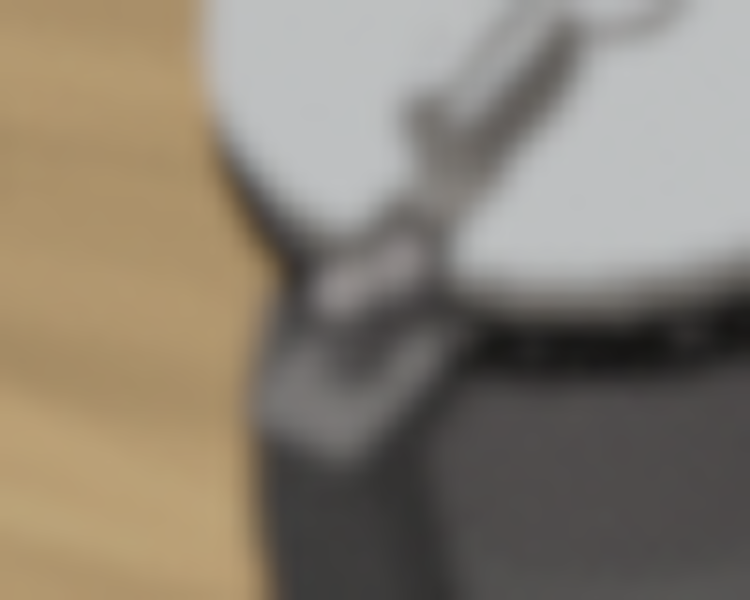

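View pics/top6.png

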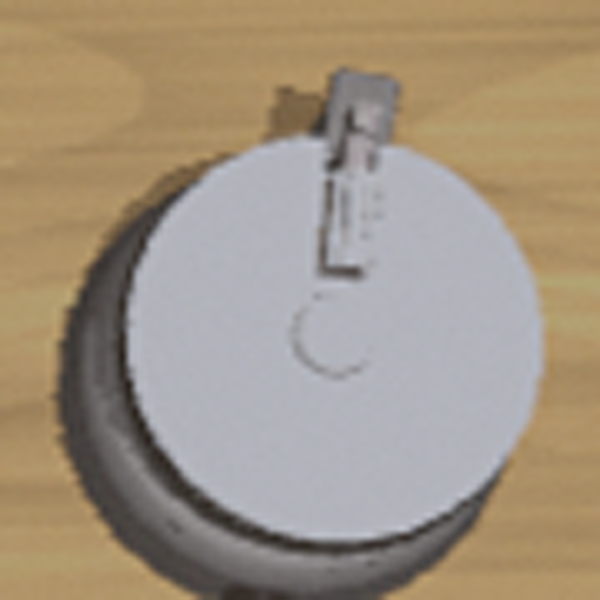

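```bash
cat > polar.py <<'E'
from h import *
import sys
def rect(fn,name,z,out,th0=-.212):
    p=np.load(fn)["p"]
    a=np.linspace(th0+.45,th0-.45,750); rr=np.linspace(.085,.013,600)  # cols: cw to the right
    A,Rr=np.meshgrid(a,rr)
    i=r.camera_info(name);K=i["K"]
    P=np.stack([O[0]+Rr*np.cos(A),O[1]+Rr*np.sin(A),np.full_like(A,z),np.ones_like(A)],-1)@i["world_to_cam"].T
    u=K[0,2]+K[0,0]*P[...,0]/-P[...,2];v=K[1,2]-K[1,1]*P[...,1]/-P[...,2]
    im=cv2.remap(p,u.astype(np.float32),v.astype(np.float32),cv2.INTER_CUBIC)
    cv2.imwrite(out,im[:,:,::-1])
rect("top6.npz","top",.122,"pics/pol_top6.png");rect("scene6.npz","scene",.122,"pics/pol_scene6.png")
E
python3 polar.py
```

```text
(no output)
```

View pics/pol_top6.png

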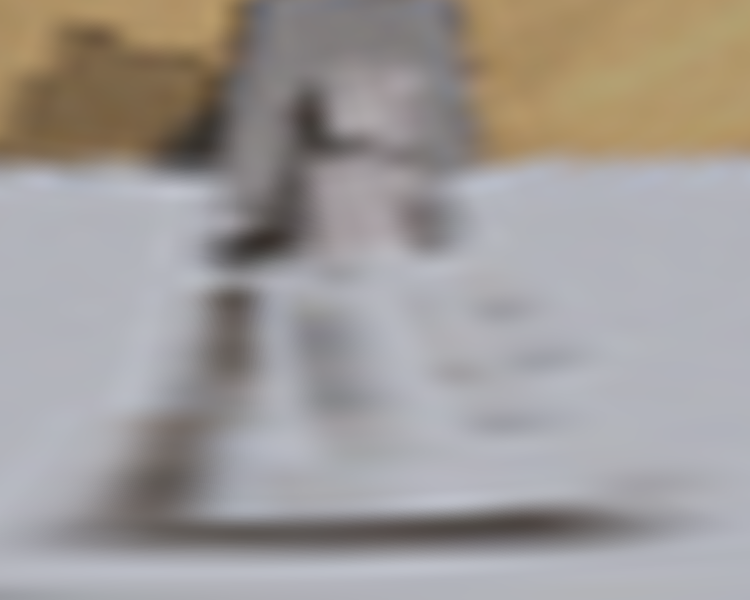

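View pics/pol_scene6.png

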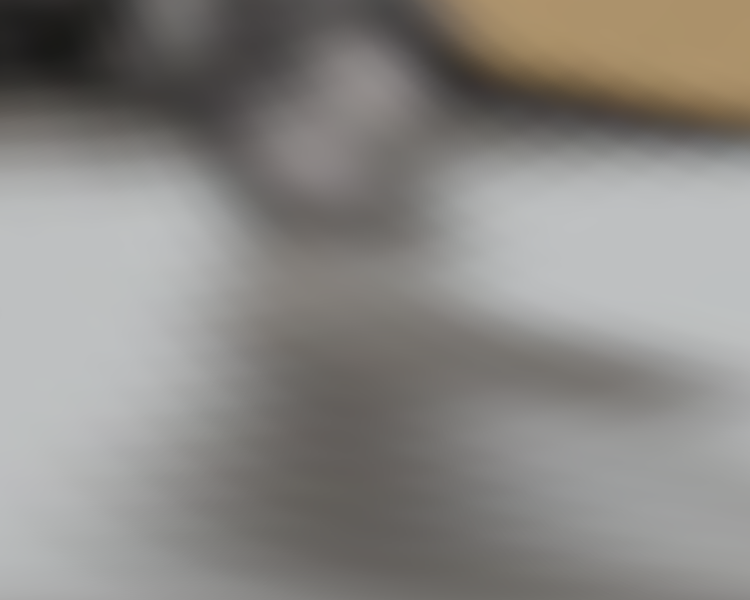

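Rectified about the lid axis, the notch centre is at column 333 and the pin, corrected for parallax, is near 369. That leaves about 0.04 rad clockwise, so I'll go back for a small nudge.

```bash
python3 - <<'E'
from h import *
x,y=tabpose(-.207,.034,.036);go(x,y,.2152,-.207+np.pi);print(x,y)
E
```

```text
t6.55 tcp [0.4945 0.0935 0.2146] yaw 2.982 F [-0.  -0.4  0.5] T [ 0.02  0.03 -0.  ] w 0.000 q [ 0.19 -0.04 -0.01  1.6   0.    0.35] tilt [ 0.001  0.001 -1.   ]
shift [-0.1537 -0.1732 -0.0007] turn 0.047
0.618673059783525 -0.10195637757217056
```

step_arm:
  motion: "-0.1537 -0.173 0 0.047 1; -0.1537 -0.173 0 0.047 1; -0.1537 -0.173 0 0.047 1; -0.1537 -0.173 0 0.047 1; -0.1537 -0.173 0 0.047 1"

```text
t: 7.18
tcp_pos: [0.6192, -0.1102, 0.2128]
orientation: [0.108, 0.994, -0.0, -0.001]
force: [-0.4, -0.1, -0.2]
gripper_width: -0.002
```

```bash
python3 - <<'E'
from h import *
x,y=tabpose(-.207,.034,.036);go(x,y,.143,-.207+np.pi)
E
```

```text
t7.17 tcp [ 0.6192 -0.1102  0.2128] yaw 2.926 F [-0.4 -0.1 -0.2] T [-0.01  0.03 -0.01] w -0.002 q [-0.18  0.27  0.33  1.63 -0.    0.04] tilt [-0.001 -0.    -1.   ]
shift [0.0022 0.008  0.0698] turn -0.009
```

step_arm:
  motion: "0 0 0 0 1; 0 0 0 0 1"

```text
t: 7.42
tcp_pos: [0.6181, -0.1066, 0.2143]
orientation: [0.106, 0.994, -0.0, 0.0]
force: [0.2, 1.1, -0.7]
gripper_width: 0.002
```

```bash
python3 - <<'E'
from h import *
x,y=tabpose(-.207,.034,.036);go(x,y,.143,-.207+np.pi)
E
```

```text
t7.42 tcp [ 0.6181 -0.1066  0.2143] yaw 2.930 F [ 0.2  1.1 -0.7] T [-0.03 -0.06  0.06] w 0.002 q [-0.17  0.27  0.32  1.62  0.    0.04] tilt [ 0.001 -0.    -1.   ]
shift [0.0005 0.0047 0.0713] turn -0.005
```

step_arm:
  motion: "0.0005 0.005 0.03 -0.005 1; 0.0005 0.005 0.071 -0.005 1; 0.0005 0.005 0.071 -0.005 1; 0.0005 0.005 0.071 -0.005 1; 0.0005 0.005 0.071 -0.005 1"

```text
t: 8.05
tcp_pos: [0.6198, -0.1027, 0.1449]
orientation: [0.104, 0.995, -0.0, 0.002]
force: [0.1, 0.0, 0.8]
gripper_width: -0.001
```

```bash
python3 - <<'E'
from h import *
x,y=tabpose(-.207,.034,.0215);go(x,y,.143,-.207+np.pi)
E
```

```text
t8.05 tcp [ 0.6198 -0.1027  0.1449] yaw 2.934 F [0.1 0.  0.8] T [ 0.    0.05 -0.  ] w -0.001 q [-0.16  0.26  0.18  1.49 -0.    0.04] tilt [ 0.003 -0.001 -1.   ]
shift [ 0.0012 -0.014   0.0019] turn -0.001
```

step_arm:
  motion: "0.001 -0.007 0 0 1; 0.001 -0.011 0 0 1; 0.001 -0.014 0 0 1; 0.001 -0.014 0 0 1; 0.001 -0.014 0 0 1"

```text
t: 8.68
tcp_pos: [0.615, -0.1163, 0.1425]
orientation: [0.104, 0.995, -0.0, -0.0]
force: [1.1, -0.4, -0.2]
gripper_width: 0.001
```

```bash
python3 - <<'E'
from h import *
x,y=tabpose(-.207,.034,.0215);go(x,y,.143,-.207+np.pi)
n="scene";p,d=r.capture(n);cv2.imwrite(f"pics/{n}7.png",cv2.resize(p[155:195,140:190,::-1],(750,600),interpolation=cv2.INTER_CUBIC))
E
```

```text
t8.68 tcp [ 0.615  -0.1163  0.1425] yaw 2.933 F [ 1.1 -0.4 -0.2] T [ 0.03 -0.02  0.  ] w 0.001 q [-0.19  0.26  0.17  1.49 -0.    0.02] tilt [-0. -0. -1.]
shift [-0.0007  0.0003 -0.0005] turn -0.001
```

View pics/scene7.png

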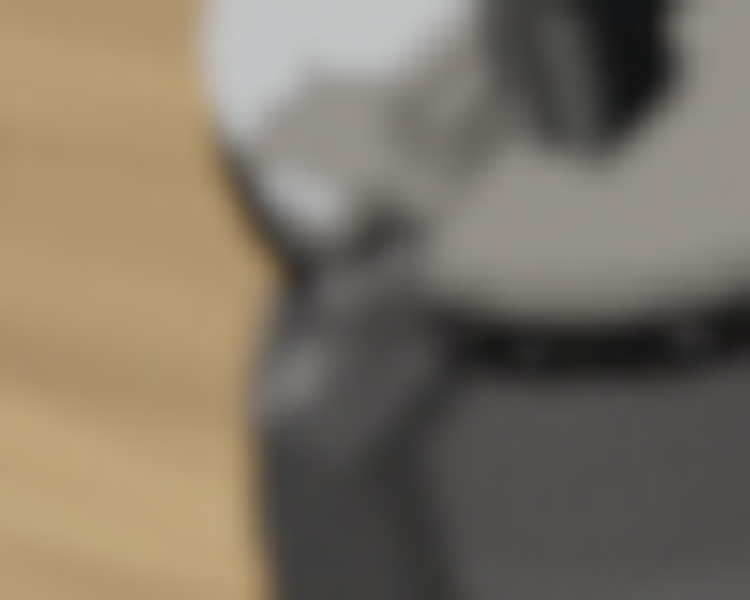

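The notch's right edge has moved left, to about x=430. I'll back off and check from the top.

step_arm:
  motion: "0 0.014 0 0 1; 0 0.02 -0.02 0 1; 0 0.02 -0.07 0 1; 0.06 0.04 -0.07 0 1; 0.1 0.08 -0.07 0 1"

```text
t: 9.35
tcp_pos: [0.5331, -0.0164, 0.2132]
orientation: [0.105, 0.995, 0.0, 0.0]
force: [1.0, 0.8, -0.1]
gripper_width: 0.002
```

step_arm:
  motion: "0.05 0.07 0 0 1; 0.05 0.1 0 0 1; 0.05 0.1 0 0 1; 0.05 0.1 0 0 1"

```text
t: 9.85
tcp_pos: [0.5055, 0.0914, 0.2126]
orientation: [0.103, 0.995, -0.0, 0.0]
force: [-0.5, -1.1, -0.4]
gripper_width: -0.003
```

```bash
python3 - <<'E'
from h import *
st()
for n,(a,b,c,e) in dict(scene=(155,195,140,190),top=(140,230,300,390)).items():
    p,d=r.capture(n);np.savez(f"{n}8.npz",p=p,d=d);cv2.imwrite(f"pics/{n}8.png",cv2.resize(p[a:b,c:e,::-1],(750 if n=="scene" else 600,600),interpolation=cv2.INTER_CUBIC))
from polar import rect
rect("top8.npz","top",.122,"pics/pol_top8.png")
E
```

```text
t9.85 tcp [0.5055 0.0914 0.2126] yaw 2.935 F [-0.5 -1.1 -0.4] T [0.06 0.04 0.01] w -0.003 q [ 0.18 -0.01  0.01  1.59 -0.    0.39] tilt [-0. -0. -1.]
```

View pics/pol_top8.png

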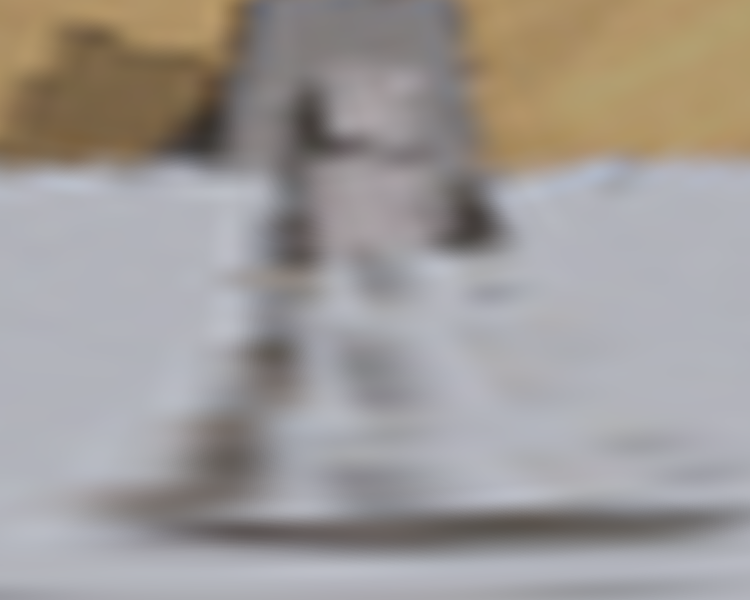

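View pics/scene8.png

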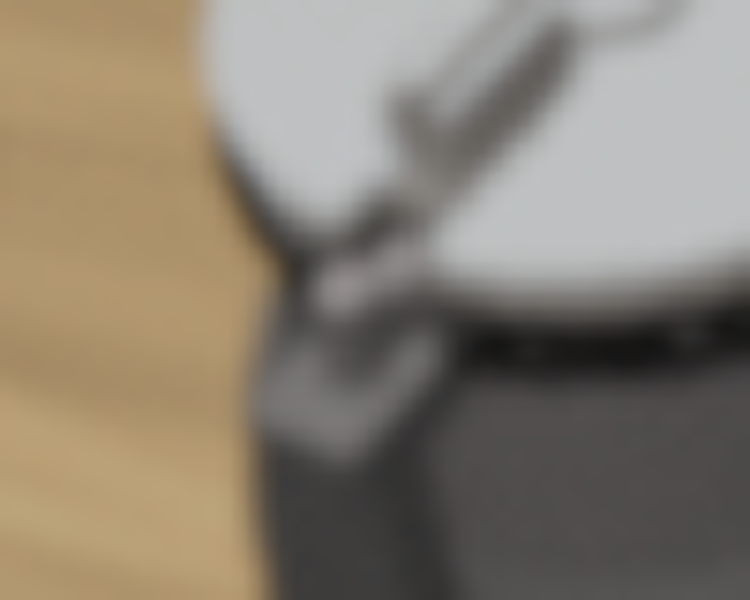

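View pics/top8.png

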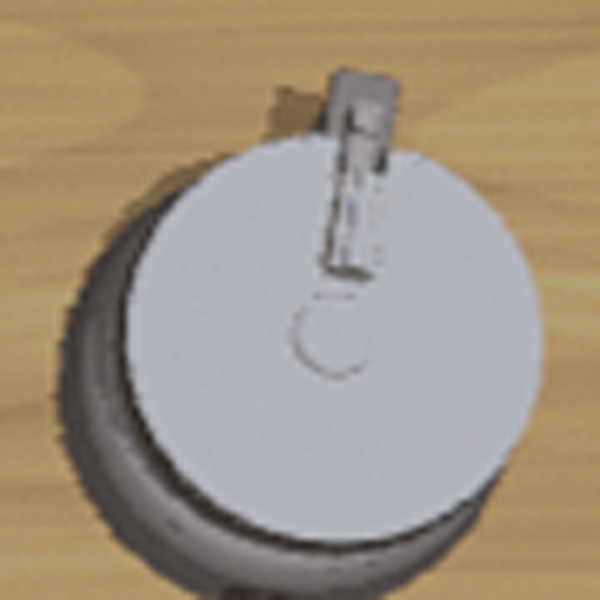

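The notch spans columns 265–500 (centre about 383) and the pin, corrected, is at about 387, so they are aligned. Next I'll go over the boss and press.

```bash
python3 - <<'E'
from h import *
x,y=tabpose(-.207,-.001,0);go(x,y,.20,-.207+np.pi);print(x,y)
E
```

```text
t9.95 tcp [0.5057 0.0904 0.2126] yaw 2.933 F [0.8 0.  0.6] T [ 0.01 -0.05  0.01] w 0.001 q [ 0.18 -0.01  0.01  1.59 -0.    0.39] tilt [-0. -0. -1.]
shift [-0.1155 -0.2008  0.0126] turn -0.002
0.5770213481076502 -0.12999447512656578
```

step_arm:
  motion: "-0.1155 -0.201 0.012 0 1; -0.1155 -0.201 0.012 0 1; -0.1155 -0.201 0.012 0 1; -0.1155 -0.201 0.012 0 1; -0.1155 -0.201 0.012 0 1"

```text
t: 10.58
tcp_pos: [0.577, -0.1336, 0.1994]
orientation: [0.107, 0.994, -0.0, -0.001]
force: [-0.5, 0.4, 0.3]
gripper_width: -0.0
```

step_arm:
  motion: "0 0 0.03 0 1; 0 0 0.03 0 1; 0 0 0.03 0 1"

```text
t: 10.95
tcp_pos: [0.577, -0.1294, 0.1716]
orientation: [0.104, 0.995, -0.0, 0.0]
force: [0.3, 0.4, 0.7]
gripper_width: 0.005
```

```bash
python3 - <<'E'
from h import *
x,y=tabpose(-.207,-.001,0);go(x,y,.142,-.207+np.pi)
n="scene";p,d=r.capture(n);cv2.imwrite(f"pics/{n}9.png",cv2.resize(p[125:215,130:220,::-1],(600,600),interpolation=cv2.INTER_CUBIC))
E
```

```text
t10.95 tcp [ 0.577  -0.1294  0.1716] yaw 2.933 F [0.3 0.4 0.7] T [-0.04  0.01  0.04] w 0.005 q [-0.22  0.17  0.13  1.53  0.   -0.01] tilt [ 0.001 -0.    -1.   ]
shift [-0.0001 -0.0005  0.0296] turn -0.001
```

View pics/scene9.png

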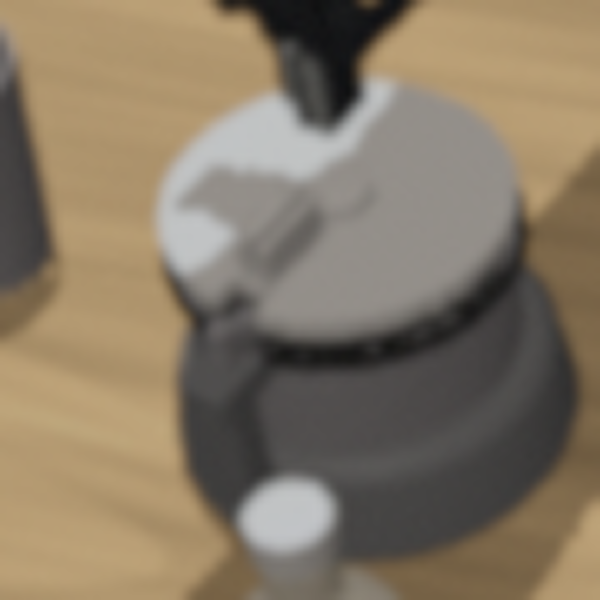

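The tip at (325,125) is above the boss at (345,195), with no obstruction. Descending to contact.

step_arm:
  motion: "0 0 0.015 0 1; 0 0 0.025 0 1; 0 0 0.03 0 1; 0 0 0.03 0 1"

```text
t: 11.5
tcp_pos: [0.5768, -0.1295, 0.1401]
orientation: [0.104, 0.995, 0.0, -0.0]
force: [-0.4, 0.5, -0.3]
gripper_width: 0.002
```

step_arm:
  motion: "0 0 0.001 0 1; 0 0 0.002 0 1; 0 0 0.003 0 1; 0 0 0.003 0 1"

```text
t: 12.0
tcp_pos: [0.5772, -0.1297, 0.1378]
orientation: [0.104, 0.995, -0.0, 0.0]
force: [0.9, 0.2, 2.5]
gripper_width: -0.002
```

step_arm:
  motion: "0 0 0.001 0 1; 0 0 0.002 0 1; 0 0 0.003 0 1; 0 0 0.003 0 1"

```text
t: 12.5
tcp_pos: [0.5771, -0.1296, 0.1345]
orientation: [0.104, 0.995, -0.0, 0.0]
force: [1.3, -1.1, 2.2]
gripper_width: 0.004
```

step_arm:
  motion: "0 0 0.001 0 1; 0 0 0.002 0 1; 0 0 0.003 0 1; 0 0 0.003 0 1"

```text
t: 13.0
tcp_pos: [0.5771, -0.1296, 0.1321]
orientation: [0.104, 0.995, -0.0, 0.0]
force: [1.2, 0.2, 4.9]
gripper_width: -0.001
```

The lid is moving down at 2–5 N. I'll continue until the force rises at the stop.

step_arm:
  motion: "0 0 0.001 0 1; 0 0 0.002 0 1; 0 0 0.002 0 1"

```text
t: 13.38
tcp_pos: [0.5771, -0.1297, 0.1319]
orientation: [0.104, 0.995, -0.0, 0.001]
force: [-4.3, 0.1, 17.6]
gripper_width: 0.002
```

step_arm:
  motion: "0 0 0.001 0 1; 0 0 0.002 0 1; 0 0 0.002 0 1"

```text
t: 13.75
tcp_pos: [0.5772, -0.1297, 0.1318]
orientation: [0.104, 0.995, -0.0, 0.002]
force: [-10.0, 1.5, 29.4]
gripper_width: 0.003
```

It reached a hard stop with the TCP at 0.1318, which puts the tip at 0.118, the home height. Retracting.

step_arm:
  motion: "0 0 -0.01 0 1; 0 0 -0.04 0 1; 0 0 -0.08 0 1; 0.05 0.03 -0.08 0 1; 0.1 0.08 -0.08 0 1"

```text
t: 14.38
tcp_pos: [0.4992, -0.0372, 0.2072]
orientation: [0.105, 0.994, 0.0, -0.001]
force: [1.5, 1.6, 0.0]
gripper_width: 0.001
```

step_arm:
  motion: "0.02 0.1 0 0 1; 0.02 0.13 0 0 1; 0.02 0.13 0 0 1; 0.02 0.13 0 0 1; 0.02 0.13 0 0 1"

```text
t: 15.0
tcp_pos: [0.5075, 0.0926, 0.2074]
orientation: [0.105, 0.995, -0.0, -0.0]
force: [0.4, 0.6, -0.0]
gripper_width: 0.002
```

```bash
python3 - <<'E'
from h import *
st()
for n in("top","scene"):
    p,d=r.capture(n);C=cloud(n,d).reshape(-1,3);k=(np.hypot(*(C[:,:2]-O).T)<.05)&(C[:,2]<.2);Q=C[k]
    C0=cloud(n,np.load(n+"0.npz")["d"]).reshape(-1,3);k0=(np.hypot(*(C0[:,:2]-O).T)<.05)&(C0[:,2]<.2)
    print(n,"lid z before/after",np.median(C0[k0][:,2]),np.median(Q[:,2]))
    for nm,zlo,x,y in(("bottle",.155,.753,-.066),("jar",.065,.62,.033),("tumb",.09,.53,-.33)):
        g=lambda P:(lambda Q:((Q.min(0)+Q.max(0))/2).round(3))(P[(P[:,2]>zlo)&(P[:,2]<.18)&(np.hypot(P[:,0]-x,P[:,1]-y)<.07)])
        try: print(nm,g(C0),g(C))
        except ValueError: print(nm,"hidden")
    cv2.imwrite(f"pics/{n}10.png",cv2.resize(p[:,:,::-1],(800,600)))
E
```

```text
t15.00 tcp [0.5075 0.0926 0.2074] yaw 2.932 F [ 0.4  0.6 -0. ] T [-0.03 -0.01  0.01] w 0.002 q [ 0.18 -0.01  0.01  1.58 -0.    0.39] tilt [-0.001 -0.    -1.   ]
top lid z before/after 0.12396008813780912 0.11390465816460438
bottle [ 0.754 -0.065  0.162] [ 0.754 -0.065  0.163]
jar [0.617 0.036 0.074] [0.619 0.02  0.073]
tumb [ 0.533 -0.33   0.1  ] [ 0.533 -0.33   0.1  ]
scene lid z before/after 0.1248392677903607 0.11475599834470507
bottle [ 0.758 -0.065  0.162] [ 0.759 -0.065  0.162]
jar [0.621 0.036 0.073] [0.623 0.036 0.072]
tumb [ 0.537 -0.33   0.099] [ 0.537 -0.33   0.099]
```

View pics/top10.png

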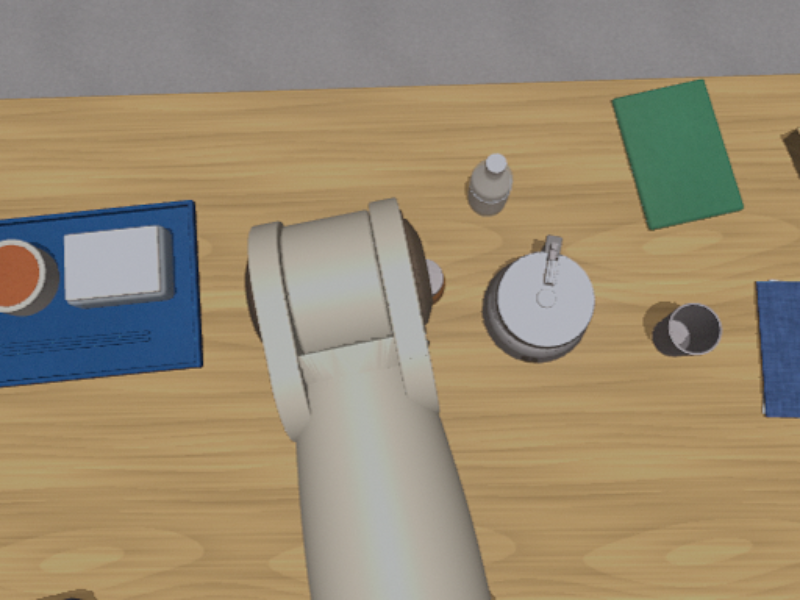

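View pics/scene10.png

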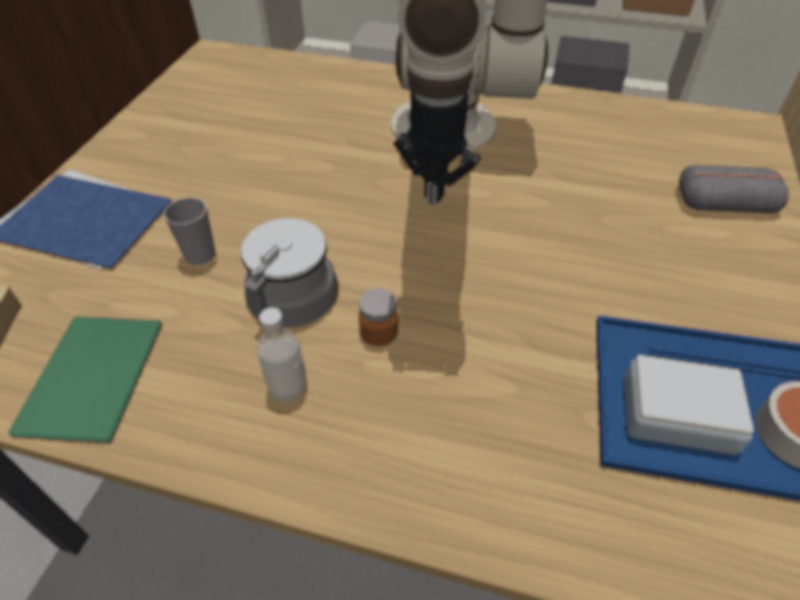

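The lid top is 10.1 mm lower in both cameras. In the top view the tab at (551,265) points at the pin at (554,242), the bystanders are in place, and the hand is clear.

```bash
python3 -c "
from workcell import r
print(r.finish_job())"
```

```text
the job is handed in; nothing more can be done
None
```

The chopper is closed and the job is handed in. I turned the lid clockwise with the shut fingertips against the tab's counter-clockwise side. After a look from the top camera I nudged it about 0.04 rad more to centre the notch, then pressed the boss straight down.

- **Lid height:** both cameras show the lid top 10.1 mm lower, from 0.124 to 0.114 m in the top view. The arm met a hard stop at the home height. Pressing took about 2–5 N, with a brief peak of about 29 N against the stop, below the 60 N limit.
- **Alignment:** the notch was centred on the pin to within about 0.01 rad before pressing. I did not re-measure the angle afterwards, but the tab points at the pin in the final picture.
- **Bystanders:** the tumbler and bottle read within 1 mm of their start in both cameras. The jar read within 2 mm in the scene camera. The top camera put the jar 16 mm off, because the arm was hiding part of it.
- **Hand:** it is clear, about 0.2 m from the chopper, and touches nothing. The job ended at about 15 s of the 48 s allowed.

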